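# Clear and switch off one warming plate

## Task

Shut down the warming plate that the small culture dishes are standing on: first move every dish across onto the other plate, where the jar stands, each one flat on the plate, lid up and not stacked. Then turn the knob on the cleared plate's own control box (the one at its outer side) fully anticlockwise, to its off stop. Leave the other plate's knob as it is set, and leave the jar and the things beyond the plates where they are.

Things in the scene. Friction and masses are not known exactly. Their poses are not given: they have to be found in the camera images.
- plate_a: flat aluminium heating plate 180 (x) by 190 (y) by 3 mm, fixed to the bench, the one on which the small dishes stand at the start; it may be the left or the right plate. Origin: centre of its underside, at bench height; x roughly away from the robot, z up
- plate_b: the other heating plate, same size and same axes, on which the jar stands; it stays on
- jar: closed jar with a white cap, 44 mm diameter, 45 mm tall, 0.12 kg, standing near the far edge of plate_b. Origin: centre of its underside, z up
- dish_0: small round lidded culture dish, 39 mm diameter, 13 mm tall, about 25 g, lid up. Origin: centre of its underside, z up. It may be absent (5 to 7 of the seven dishes are there)
- dish_1: small round lidded culture dish, 39 mm diameter, 13 mm tall, about 25 g, lid up. Origin: centre of its underside, z up. It may be absent (5 to 7 of the seven dishes are there)
- dish_2: small round lidded culture dish, 39 mm diameter, 13 mm tall, about 25 g, lid up. Origin: centre of its underside, z up. It may be absent (5 to 7 of the seven dishes are there)
- dish_3: small round lidded culture dish, 39 mm diameter, 13 mm tall, about 25 g, lid up. Origin: centre of its underside, z up. It may be absent (5 to 7 of the seven dishes are there)
- dish_4: small round lidded culture dish, 39 mm diameter, 13 mm tall, about 25 g, lid up. Origin: centre of its underside, z up. It may be absent (5 to 7 of the seven dishes are there)
- dish_5: small round lidded culture dish, 39 mm diameter, 13 mm tall, about 25 g, lid up. Origin: centre of its underside, z up. It may be absent (5 to 7 of the seven dishes are there)
- dish_6: small round lidded culture dish, 39 mm diameter, 13 mm tall, about 25 g, lid up. Origin: centre of its underside, z up. It may be absent (5 to 7 of the seven dishes are there)
- console_left: low white control box 120 (x) by 80 (y) by 18 mm, fixed to the bench at the outer (+y) side of the left plate; it runs the plate next to it, whichever that is. Origin: centre of its underside; the knob's axis is vertical through it
- knob_left (a joint): left control box's knob: bar grip 42 long, 14 wide, 32 mm tall (30 to 62 mm above the bench) on a 44 mm disc, white stripe at its pointer end. Rad: 0 = off, the anticlockwise end stop; grows clockwise from above to 4.7. At 0 the bar lies along the box's x, pointer to -x; at v it is turned by -v about z. Starts at 3 to 4.4; stays where left; turns with 0.04 N m
- knob_left_grip (a point): point on the left knob's axis at the height to grip, 55 mm above the bench (the bar's top is 7 mm higher)
- knob_left_mark (a point): white pointer stripe on the left knob, 18 mm from its axis at the top of the bar; turns with the knob
- console_right: low white control box 120 (x) by 80 (y) by 18 mm, fixed to the bench at the outer (-y) side of the right plate; it runs the plate next to it, whichever that is. Origin: centre of its underside; the knob's axis is vertical through it
- knob_right (a joint): right control box's knob: bar grip 42 long, 14 wide, 32 mm tall (30 to 62 mm above the bench) on a 44 mm disc, white stripe at its pointer end. Rad: 0 = off, the anticlockwise end stop; grows clockwise from above to 4.7. At 0 the bar lies along the box's x, pointer to -x; at v it is turned by -v about z. Starts at 3 to 4.4; stays where left; turns with 0.04 N m
- knob_right_grip (a point): point on the right knob's axis at the height to grip, 55 mm above the bench (the bar's top is 7 mm higher)
- knob_right_mark (a point): white pointer stripe on the right knob, 18 mm from its axis at the top of the bar; turns with the knob
- marker: marker pen 100 by 14 by 14 mm lying beyond the plates, not part of the job. Origin: centre of its underside
- tip_box: pipette tip box 80 by 115 by 45 mm standing beyond the plates, not part of the job. Origin: centre of its underside
- slide_box: grey slide box 85 by 100 by 30 mm beyond the plates, not part of the job. Origin: centre of its underside
Things that resemble listed ones, but are neither listed nor needed, are in the scene too. What is shaped like the dish_1 but brown or turquoise is not meant.

How it is judged:
By the outcome, as a careful person would: the job done as asked, in the order asked, and still so for the second after the job is handed in, with the robot touching nothing.
Of dish_0, dish_1, dish_2, dish_3, dish_4, dish_5, dish_6 only 5 to 7 are there at a start; the rules pass over those that are not, and their reading is None.
At some moment in a run one of dish_0, dish_1, dish_2, dish_3, dish_4, dish_5, dish_6 may be knocked a few centimetres aside while the robot is not near it.
Once in a run the grip may slacken for a moment while it holds something.
It also fails if it takes over 210 s, if anything falls off the work surface, if the arm or the gripper's body presses on something with over 40 N, if the wrist force passes 120 N, or if a joint passes its speed limit or range.

## Robot

A 7-joint arm with a two-finger parallel gripper is mounted at the origin on the work surface. World frame = base frame: x ahead of the robot, y to its left, z up, the work surface at z = 0. Lengths are in m, angles in rad, forces in N, time in s.
With the tool pointing down it reaches from about 0.425 to 0.925 m from the base axis. Payload 6.8 kg.
Tool frame: the origin (TCP) lies on the centre line of the jaws, within the pads' length; the fingertips stand 14 mm ahead of it and the grasp point (between the pads) lies 5 mm behind it (r.tips_ahead is the distance from the TCP to the fingertips, in m); z points along the fingers, y is the line along which they close (so a half turn about z gives the same grasp; the last joint's range is limited). The gripper opens to 85 mm and grips with 20 to 120 N. Pads are 22 mm wide; open, the fingers measure 114 mm over their backs; the gripper's body (76 mm by 85 mm) begins 54 mm behind the grasp point. The pads swing forward as they close: fully open they stand 13 mm farther back than shut.
Start: joints at [-1.419, 0.477, 0.022, 1.555, -0.011, 1.109, -0.083], TCP at [0.173, 0.652, 0.245] pointing down, gripper open.
Joint ranges: [-2.96, 2.96], [-0.34, 2.1], [-1.41, 1.46], [0.24, 2.44], [-1.37, 4.51], [0.17, 1.92], [-2.96, 2.96]. Speed limits (rad/s): [2.39, 2.39, 3.14, 3.14, 3.14, 3.14, 3.14].

## Interface

Orientations are given as a rotation vector (axis times angle).
In Python, from bench import r, eyes gives the robot as it stands.
- The arm moves only by the tool step_arm, never from a script. Its argument "rows" is a list of rows, each a list of 6 numbers: the shift along the world's x, y, z in units of 60 cm (1.0 is 60 cm), then the turn, a rotation vector about the world's x, y, z in units of pi rad (1.0 is pi rad). In form: [[x, y, z, rx, ry, rz], ...]. A call has 1 to 5 rows; each row is the pose to reach, as a shift and turn from the pose commanded when the call began, turning the shorter way round; what a row does not reach only later rows make up. A row lasts 1/12 s, in which the tool goes at most 41.7 mm and 7.16 degrees, less where a joint would pass 70% of its speed; a pose out of reach is approached as far as the arm can. A call with a number of a shift or a turn outside -1 to 1 is refused whole. A call with a gripper value outside its range is refused whole. "jaw" is the closure, from 0 (fully open) to 1 (shut), set as the call begins (left out, the last holds). The fingers move at their own pace and stop on an object; "squeeze" is the grip in N (left out, the last holds). Time passes only in rows, so rows that repeat a pose let the fingers close. It gives the time, the measured TCP pose, the force, the opening and the grip force at its end, in the units of the state.
- r.get_obs(): the state, without advancing time (a new reading comes with each control period).
- eyes.grab_frame(name): name is "scene" or "top" or "wrist"; returns the picture (480x640x3 uint8, red, green, blue); there is no depth.
- eyes.camera_info(name): a dict with "mtx" (3x3 intrinsics, pixels), "extrinsics" (4x4, takes a point from camera to world coordinates); the wrist camera has in their place "tool_from_camera" (4x4, takes a point from camera to tool coordinates, whose origin is the TCP and whose axes are the flange's). Camera axes: x right, y down, z forward; pixel columns grow to the right and rows downward; lengths in m; the calibration is good to about 2 mm. A picture is of the moment at which its call begins: read the wrist's pose just before it. camera_info takes no time and is no camera call.
- r.hand_in(): hands the job in; it is judged then, once.
The state is a dict: "clock": time; "joints": joint angles; "qvel": joint speeds; "tau": joint torques, N m; "tcp_pos": TCP position; "orientation": TCP orientation; "contact_force": force on the tool from outside, world axes, zero at the start; "moment": the same for the moment, N m; "grip_width": finger opening in m; "gripper_force": force on a finger pad.
Only numpy, scipy, OpenCV 4.12 (cv2) and the standard library are available. Lean on these libraries where they do the work, as an engineer would, in place of code of your own. Each camera call takes 0.05 s, during which the arm holds its last target. There are 200 camera calls.

## Working session

There is one attempt and no reset: what is moved stays moved. The work goes in short steps, Python scripts to look and compute and a tool call to move; the robot and the scene stay as the last step left them, time stands still between calls to the robot, and variables do not carry over. Pictures are saved under pics/ and viewed, at most 14 in all, crops included, and the job is handed in when it is done.

Besides the shell and the picture viewer there is one more tool, called after ">>>" as a command line: name --pt "numbers of a row" for each row, then --argument value for the rest. step_arm: Moves the arm, as the interface text tells. Shifts and turns lie within -1 to 1; 1 stands for 60 cm of shift or pi rad of turn. Its arguments: {"type":"object","properties":{"rows":{"type":"array"},"jaw":{"type":"number"},"squeeze":{"type":"number"}},"required":["rows"]}

```bash
mkdir -p pics; ls; cat > h.py <<'E'
from bench import r, eyes
import numpy as np, cv2
from scipy.spatial.transform import Rotation as R
def pix2w(name,u,v,z,obs=None):
    i=eyes.camera_info(name); K=np.array(i["mtx"])
    if name=="wrist":
        T=np.eye(4);T[:3,:3]=R.from_rotvec(obs["orientation"]).as_matrix();T[:3,3]=obs["tcp_pos"]
        T=T@np.array(i["tool_from_camera"])
    else: T=np.array(i["extrinsics"])
    d=T[:3,:3]@np.linalg.solve(K,[u,v,1.]); o=T[:3,3]
    return (o+d*(z-o[2])/d[2])
def save(name,fn):
    im=eyes.grab_frame(name); cv2.imwrite(fn,im[:,:,::-1]); return im
E
python3 - <<'E'
from h import *
o=r.get_obs();print(o["clock"],o["tcp_pos"],o["orientation"],o["grip_width"],r.tips_ahead)
for n in("top","scene"):save(n,f"pics/{n}0.png");i=eyes.camera_info(n);print(np.round(i["mtx"],1).tolist(),np.round(i["extrinsics"],3).tolist())
print(eyes.camera_info("wrist"))
E
```

```text
pics
0.0 [0.17327916 0.65180626 0.24432645] [-4.06906055e-01 -3.11505304e+00  2.81547203e-03] 0.08549231026632474 0.014
[[578.2, 0.0, 313.1], [0.0, 578.2, 232.7], [0.0, 0.0, 1.0]] [[0.011, -0.991, 0.131, 0.452], [-1.0, -0.014, -0.021, 0.005], [0.023, -0.13, -0.991, 1.128], [0.0, 0.0, 0.0, 1.0]]
[[497.7, 0.0, 320.9], [0.0, 497.7, 236.2], [0.0, 0.0, 1.0]] [[0.336, 0.792, -0.51, 1.018], [0.942, -0.282, 0.182, -0.151], [-0.0, -0.542, -0.841, 0.78], [0.0, 0.0, 0.0, 1.0]]
{'mtx': array([[339.84691302,   0.        , 319.05007124],
       [  0.        , 339.84691302, 244.26006212],
       [  0.        ,   0.        ,   1.        ]]), 'tool_from_camera': array([[-4.81390961e-04, -9.64264271e-01, -2.64941852e-01,
         6.82701266e-02],
       [ 9.99999744e-01, -6.04445814e-04,  3.82931814e-04,
        -2.88940572e-04],
       [-5.29390460e-04, -2.64941599e-01,  9.64264315e-01,
        -1.28578812e-01],
       [ 0.00000000e+00,  0.00000000e+00,  0.00000000e+00,
         1.00000000e+00]])}
```

View pics/top0.png

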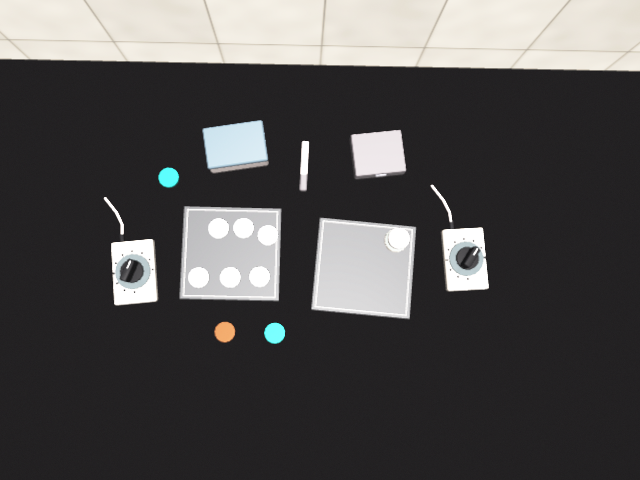

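View pics/scene0.png

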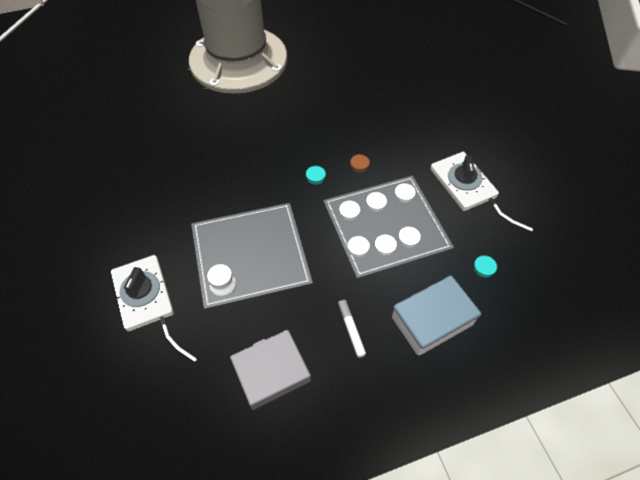

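The top view shows plate_a on the left with six white dishes at about (218,228), (243,228), (267,235), (198,277), (230,277) and (259,276). The jar is at (398,239) on the right plate. The brown dish (225,332) and the turquoise dishes (275,333) and (168,177) are decoys and stand off the plates. The knob to turn is the left one, at (132,271).

```bash
python3 - <<'E'
from h import *
im=cv2.imread("pics/top0.png")
def cents(im):
    m=(im.min(2)>225).astype(np.uint8); n,l,s,c=cv2.connectedComponentsWithStats(m); return [(s[i],c[i]) for i in range(1,n) if 100<s[i][4]<900]
for s,c in cents(im): print(s[4],s[2],s[3],np.round(c,1),np.round(pix2w("top",*c,.016),4))
for n,p in dict(A=[(185,208),(281,209),(278,300),(181,299)],B=[(321,219),(415,227),(410,318),(312,309)]).items():
    print(n,[np.round(pix2w("top",*q,.003)[:2],3).tolist() for q in p])
print("jar",pix2w("top",399,238,.045))
for n,p in dict(L=[(111,241),(154,240),(158,302),(114,305)],Rr=[(442,229),(485,228),(488,290),(446,291)]).items():
    a=[pix2w("top",*q,.018)[:2] for q in p];print(n,np.round(a,3).tolist(),np.mean(a,0))
a=cv2.resize(im[230:315,100:170],None,fx=7,fy=7,interpolation=2)
s=cv2.imread("pics/scene0.png")[140:225,420:510]
b=cv2.resize(s,(int(90*7*.5),595//2),interpolation=2)
cv2.imwrite("pics/knob.png",np.hstack([cv2.resize(a,(400,486)),cv2.resize(cv2.resize(s,(400,378)),(400,486))]))
E
```

```text
502 63 17 [46.8  6.6] [1.0522 0.5252 0.016 ]
286 34 21 [87.  30.7] [1.0024 0.4415 0.016 ]
479 48 23 [301.   34.8] [1.0032 0.0104 0.016 ]
320 49 13 [24.1 33.2] [0.9943 0.5663 0.016 ]
373 61 21 [513.9  39.6] [ 1.0025 -0.4254  0.016 ]
325 40 13 [96.4 49. ] [0.9641 0.4204 0.016 ]
326 31 18 [132.9  50.7] [0.962  0.3476 0.016 ]
451 40 17 [297.9  53.4] [0.9633 0.0161 0.016 ]
356 29 18 [334.3  54.8] [ 0.9621 -0.0577  0.016 ]
614 60 14 [189.1  56. ] [0.9534 0.2347 0.016 ]
131 23 8 [13.6 54.8] [0.9484 0.5835 0.016 ]
144 35 9 [52.2 55.8] [0.948  0.5072 0.016 ]
646 63 15 [385.5  59.5] [ 0.9543 -0.1615  0.016 ]
355 38 13 [496.8  56.9] [ 0.9646 -0.389   0.016 ]
300 36 17 [531.3  58.4] [ 0.9628 -0.4599  0.016 ]
217 41 11 [247.9  58.6] [0.9504 0.1165 0.016 ]
209 33 11 [442.8  62.3] [ 0.9506 -0.2782  0.016 ]
482 66 12 [579.   64.4] [ 0.952  -0.5574  0.016 ]
271 8 48 [304.2 161.5] [7.396e-01 4.000e-04 1.600e-02]
107 21 37 [442.9 202.1] [ 0.6624 -0.2731  0.016 ]
113 20 37 [115.7 214.6] [0.6284 0.3634 0.016 ]
343 21 21 [218.1 227.9] [0.6051 0.1655 0.016 ]
341 21 21 [243.  227.5] [0.6065 0.1173 0.016 ]
351 21 21 [198. 277.] [0.5098 0.2005 0.016 ]
353 21 21 [229.7 276.9] [0.5108 0.1401 0.016 ]
352 21 21 [259.1 276.2] [0.5128 0.0841 0.016 ]
A [[0.645, 0.233], [0.646, 0.045], [0.468, 0.047], [0.468, 0.234]]
B [[0.627, -0.034], [0.614, -0.22], [0.436, -0.208], [0.451, -0.018]]
jar [ 0.58655378 -0.1808336   0.045     ]
L [[0.577, 0.369], [0.58, 0.287], [0.461, 0.274], [0.455, 0.356]] [0.51816054 0.32163595]
Rr [[0.609, -0.27], [0.612, -0.354], [0.491, -0.357], [0.489, -0.275]] [ 0.5501196  -0.31392725]
```

View pics/knob.png

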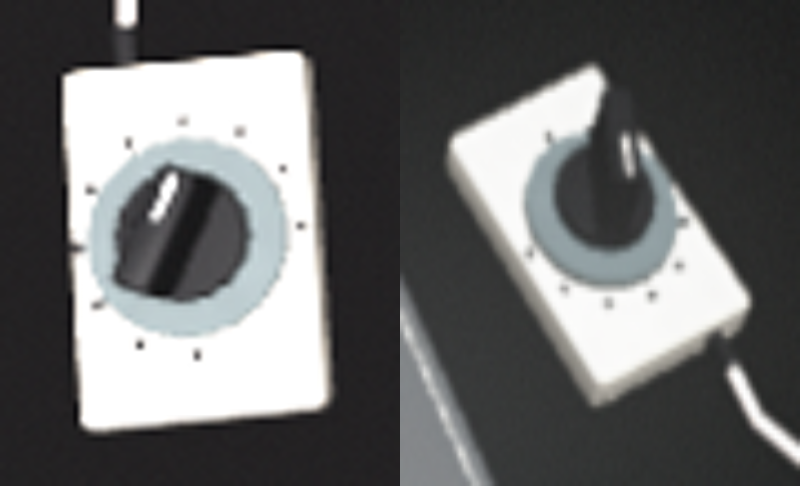

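In the crop, the left knob's stripe points up and slightly right. That gives a pointer yaw of about -25° and v of about 3.7 rad, so it needs roughly 211° anticlockwise. The dish centres are good, and the sixth is at about (0.591, 0.070). I'm setting out now.

>>> step_arm --pt "0.18 -0.2026 -0.02 0 0 -0.104" --pt "0.18 -0.2026 -0.02 0 0 -0.104" --pt "0.18 -0.2026 -0.02 0 0 -0.104" --pt "0.18 -0.2026 -0.02 0 0 -0.104" --pt "0.18 -0.2026 -0.02 0 0 -0.104" --jaw 0.4 --squeeze 25

```text
clock: 0.52
tcp_pos: [0.2889, 0.5231, 0.2325]
orientation: [0.924, 2.998, -0.007]
contact_force: [1.5, -0.1, 0.1]
grip_width: 0.0512
gripper_force: 0.0
```

>>> step_arm --pt "0.18 -0.2026 -0.02 0 0 -0.104" --pt "0.18 -0.2026 -0.02 0 0 -0.104" --pt "0.18 -0.2026 -0.02 0 0 -0.104" --pt "0.18 -0.2026 -0.02 0 0 -0.104" --pt "0.18 -0.2026 -0.02 0 0 -0.104"

```text
clock: 0.93
tcp_pos: [0.3954, 0.4013, 0.2208]
orientation: [1.4, 2.808, -0.005]
contact_force: [-0.2, -0.5, -0.6]
grip_width: 0.0513
gripper_force: 0.0
```

>>> step_arm --pt "0.175 -0.1965 -0.05 0 0 -0.103" --pt "0.175 -0.1965 -0.05 0 0 -0.103" --pt "0.175 -0.1965 -0.05 0 0 -0.103" --pt "0.175 -0.1965 -0.05 0 0 -0.103" --pt "0.175 -0.1965 -0.05 0 0 -0.103"

```text
clock: 1.35
tcp_pos: [0.4987, 0.2835, 0.1903]
orientation: [1.832, 2.547, -0.005]
contact_force: [0.4, -0.4, 0.7]
grip_width: 0.0516
gripper_force: 0.0
```

>>> step_arm --pt "0.175 -0.1965 -0.06 0 0 -0.103" --pt "0.175 -0.1965 -0.06 0 0 -0.103" --pt "0.175 -0.1965 -0.06 0 0 -0.103" --pt "0.175 -0.1965 -0.06 0 0 -0.103" --pt "0.175 -0.1965 -0.06 0 0 -0.103"

```text
clock: 1.77
tcp_pos: [0.6029, 0.1651, 0.1541]
orientation: [2.217, 2.219, -0.005]
contact_force: [0.0, -0.9, 0.3]
grip_width: 0.0515
gripper_force: 0.0
```

>>> step_arm --pt "0 0 0 0 0 0" --pt "0 0 0 0 0 0"

```text
clock: 1.93
tcp_pos: [0.5988, 0.1744, 0.1549]
orientation: [-2.208, -2.233, 0.001]
contact_force: [-0.2, 1.3, 0.2]
grip_width: 0.0512
gripper_force: 0.0
```

```bash
cat >> h.py <<'E'
def dishes(im,obs,z=.016):
    m=(im.min(2)>225).astype(np.uint8); m=cv2.morphologyEx(m,cv2.MORPH_OPEN,np.ones((7,7)))
    n,l,s,c=cv2.connectedComponentsWithStats(m)
    return [(int(s[i][4]),np.round(c[i]).tolist(),np.round(pix2w("wrist",*c[i],z,obs)[:2],4).tolist()) for i in range(1,n)]
def topd():
    im=eyes.grab_frame("top"); m=(im.min(2)>225).astype(np.uint8); m=cv2.morphologyEx(m,cv2.MORPH_OPEN,np.ones((7,7)))
    n,l,s,c=cv2.connectedComponentsWithStats(m)
    return im,[np.round(pix2w("top",*c[i],.016)[:2],4).tolist()+[int(s[i][4])] for i in range(1,n) if 200<s[i][4]<500 and c[i][1]>200]
E
python3 - <<'E'
from h import *
o=r.get_obs();print(o["clock"],o["tcp_pos"],o["orientation"],np.round(o["joints"],2),o["grip_width"])
im=save("wrist","pics/w1.png")
for d in dishes(im,o):print(d)
im,d=topd();print(*d,sep="\n")
E
```

```text
1.9333 [0.59882938 0.17440626 0.15487759] [-2.20827466e+00 -2.23299589e+00  9.19610841e-04] [-0.7   0.52  0.43  1.79 -0.27  0.89 -0.14] 0.05124567587158861
(3788, [153.0, 52.0], [0.4786, 0.3076])
(3377, [270.0, 45.0], [0.5616, 0.3129])
(1772, [208.0, 201.0], [0.5093, 0.2026])
(1596, [328.0, 245.0], [0.6046, 0.1673])
(1471, [214.0, 273.0], [0.5102, 0.1422])
(1391, [328.0, 299.0], [0.6058, 0.1194])
(1210, [312.0, 348.0], [0.5924, 0.0721])
(126, [455.0, 412.0], [0.7274, 0.0056])
[0.6051, 0.1651, 326]
[0.6065, 0.1173, 328]
[0.5933, 0.0692, 343]
[0.5905, -0.1855, 384]
[0.5108, 0.1403, 349]
[0.5125, 0.0838, 341]
[0.5094, 0.1994, 325]
```

View pics/w1.png

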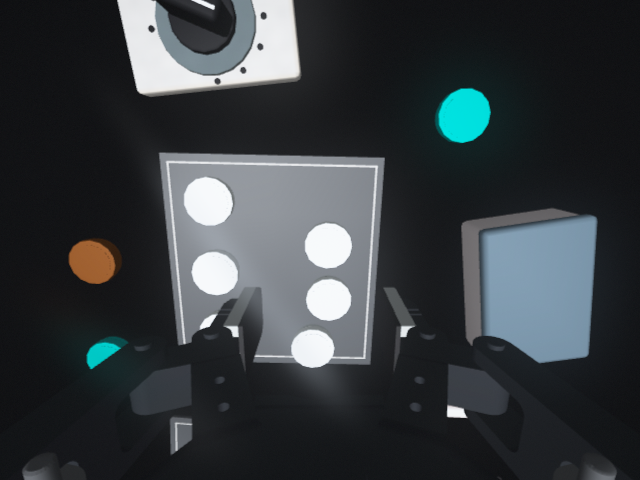

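The wrist view confirms six dishes on the plate, matching the top-view fit within about 2 mm. The row I'll lift first is at (312,348), (328,299) and (328,245). I'm checking that the arm has settled.

>>> step_arm --pt "0 0 0 0 0 0" --pt "0 0 0 0 0 0" --pt "0 0 0 0 0 0"

```text
clock: 2.28
tcp_pos: [0.599, 0.1744, 0.1556]
orientation: [-2.208, -2.234, -0.001]
contact_force: [-1.1, -0.2, 0.4]
grip_width: 0.0515
gripper_force: 0.0
```

>>> step_arm --pt "0 0 -0.05 0 0 0" --pt "0 0 -0.05 0 0 0" --pt "0 0 -0.05 0 0 0"

```text
clock: 2.53
tcp_pos: [0.598, 0.1734, 0.1243]
orientation: [-2.208, -2.232, 0.005]
contact_force: [0.2, -0.0, 0.4]
grip_width: 0.0515
gripper_force: 0.0
```

>>> step_arm --pt "-0.0085 -0.1715 -0.05 0 0 0" --pt "-0.0085 -0.1715 -0.05 0 0 0" --pt "-0.0085 -0.1715 -0.05 0 0 0" --pt "-0.0085 -0.1715 -0.05 0 0 0" --pt "-0.0085 -0.1715 -0.05 0 0 0"

```text
clock: 2.95
tcp_pos: [0.5946, 0.0685, 0.0963]
orientation: [2.214, 2.228, 0.0]
contact_force: [-0.4, 0.4, 0.4]
grip_width: 0.0513
gripper_force: 0.0
```

>>> step_arm --pt "0 0 0 0 0 0" --pt "0 0 0 0 0 0" --pt "0 0 0 0 0 0"

```text
clock: 3.2
tcp_pos: [0.5948, 0.0725, 0.0959]
orientation: [-2.207, -2.236, -0.002]
contact_force: [-0.6, 0.6, -0.3]
grip_width: 0.0513
gripper_force: 0.0
```

>>> step_arm --pt "-0.002 -0.003 -0.03 0 0 0" --pt "-0.002 -0.003 -0.06 0 0 0" --pt "-0.002 -0.003 -0.09 0 0 0" --pt "-0.002 -0.003 -0.11 0 0 0" --pt "-0.002 -0.003 -0.124 0 0 0"

```text
clock: 3.62
tcp_pos: [0.5926, 0.0697, 0.0197]
orientation: [-2.208, -2.234, 0.001]
contact_force: [-0.2, 0.7, -0.2]
grip_width: 0.0513
gripper_force: 0.0
```

>>> step_arm --pt "0 0 0 0 0 0" --pt "0 0 0 0 0 0"

```text
clock: 3.78
tcp_pos: [0.5932, 0.069, 0.021]
orientation: [-2.21, -2.233, 0.0]
contact_force: [-1.1, 1.0, 0.1]
grip_width: 0.0514
gripper_force: 0.0
```

>>> step_arm --pt "0 0 0 0 0 0" --pt "0 0 0 0 0 0" --pt "0 0 0 0 0 0" --pt "0 0 0 0 0 0" --pt "0 0 0 0 0 0" --jaw 0.75 --squeeze 25

```text
clock: 4.2
tcp_pos: [0.5939, 0.0689, 0.022]
orientation: [2.209, 2.232, 0.003]
contact_force: [-0.8, 0.2, 6.3]
grip_width: 0.0372
gripper_force: 25.4
```

>>> step_arm --pt "0 0 0.03 0 0 0" --pt "0 0 0.06 0 0 0" --pt "0 0 0.09 0 0 0" --pt "0 0 0.12 0 0 0" --pt "0 0 0.12 0 0 0"

```text
clock: 4.62
tcp_pos: [0.5953, 0.0688, 0.0964]
orientation: [2.208, 2.23, 0.008]
contact_force: [0.1, -0.4, 0.5]
grip_width: 0.0373
gripper_force: 25.2
```

```bash
python3 - <<'E'
from h import *
o=r.get_obs();print(o["clock"],o["tcp_pos"],np.round(o["joints"],2),o["grip_width"],o["gripper_force"])
a=eyes.grab_frame("wrist"); b=eyes.grab_frame("scene")
c=cv2.resize(b[150:300,300:500],(400,300),interpolation=2)
cv2.imwrite("pics/w2.png",np.hstack([cv2.resize(a,(400,300)),c])[:,:,::-1])
E
```

```text
4.6167 [0.5953099  0.06880329 0.09637178] [-0.52  0.56  0.4   1.89 -0.31  0.75  0.06] 0.03733196900563347 25.22403985261917
```

View pics/w2.png

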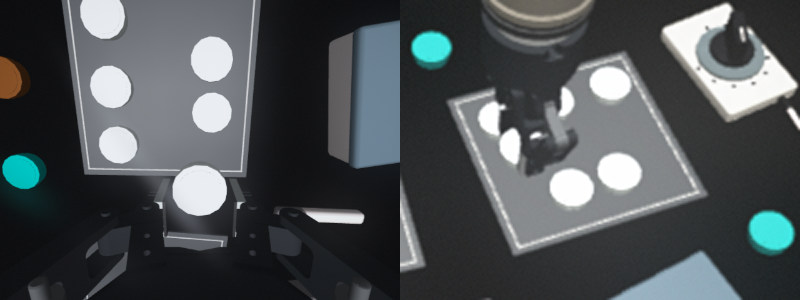

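The dish is held flat and centred between the jaws at wrist-crop (200,190). I'm carrying it to plate_b.

>>> step_arm --pt "-0.025 -0.048 0 0 0 0" --pt "-0.05 -0.096 0 0 0 0" --pt "-0.075 -0.144 0 0 0 0" --pt "-0.1 -0.192 0 0 0 0" --pt "-0.115 -0.22 0 0 0 0"

```text
clock: 5.13
tcp_pos: [0.5211, -0.0667, 0.0918]
orientation: [-2.213, -2.228, 0.005]
contact_force: [-0.9, -0.3, -0.3]
grip_width: 0.0374
gripper_force: 25.2
```

>>> step_arm --pt "-0.025 -0.048 0 0 0 0" --pt "-0.05 -0.096 0 0 0 0" --pt "-0.075 -0.144 0 0 0 0" --pt "-0.098 -0.187 0 0 0 0" --pt "-0.098 -0.187 0 0 0 0"

```text
clock: 5.55
tcp_pos: [0.4608, -0.1811, 0.0922]
orientation: [-2.219, -2.223, 0.006]
contact_force: [-0.2, 0.2, -0.9]
grip_width: 0.0375
gripper_force: 25.2
```

>>> step_arm --pt "0 0 0 0 0 0" --pt "0 0 0 0 0 0" --pt "0 0 0 0 0 0"

```text
clock: 5.8
tcp_pos: [0.4657, -0.1742, 0.0924]
orientation: [-2.207, -2.235, -0.0]
contact_force: [0.1, 0.2, 0.3]
grip_width: 0.0373
gripper_force: 25.2
```

```bash
python3 - <<'E'
from h import *
o=r.get_obs();print(o["clock"],o["tcp_pos"],o["orientation"],np.round(o["joints"],2),o["grip_width"],o["gripper_force"])
E
```

```text
5.8 [ 0.46570279 -0.17418795  0.0924215 ] [-2.20714061e+00 -2.23454814e+00 -3.22858833e-05] [-0.1   0.43  0.42  2.12 -0.29  0.64  0.52] 0.037302154466843464 25.244506895542145
```

>>> step_arm --pt "0 0 -0.04 0 0 0" --pt "0 0 -0.075 0 0 0" --pt "0 0 -0.1 0 0 0" --pt "0 0 -0.112 0 0 0" --pt "0 0 -0.117 0 0 0"

```text
clock: 6.22
tcp_pos: [0.4649, -0.174, 0.0217]
orientation: [-2.206, -2.233, 0.001]
contact_force: [-7.6, 4.6, 31.9]
grip_width: 0.0374
gripper_force: 27.9
```

>>> step_arm --pt "0 0 0 0 0 0" --pt "0 0 0 0 0 0"

```text
clock: 6.38
tcp_pos: [0.466, -0.175, 0.0231]
orientation: [2.208, 2.234, 0.001]
contact_force: [-0.8, -1.0, 0.0]
grip_width: 0.0376
gripper_force: 25.3
```

>>> step_arm --pt "0 0 0 0 0 0" --pt "0 0 0 0 0 0" --pt "0 0 0 0 0 0" --pt "0 0 0 0 0 0" --jaw 0.4

```text
clock: 6.72
tcp_pos: [0.4655, -0.1754, 0.023]
orientation: [2.209, 2.233, 0.001]
contact_force: [0.4, 0.1, -0.2]
grip_width: 0.0512
gripper_force: 0.0
```

>>> step_arm --pt "0 0 0.04 0 0 0" --pt "0 0 0.08 0 0 0" --pt "0 0 0.12 0 0 0" --pt "0 0 0.12 0 0 0"

```text
clock: 7.05
tcp_pos: [0.4677, -0.1764, 0.0984]
orientation: [2.207, 2.229, 0.006]
contact_force: [0.8, -0.0, -0.2]
grip_width: 0.0514
gripper_force: 0.0
```

```bash
python3 - <<'E'
from h import *
o=r.get_obs();print(o["tcp_pos"],o["clock"]);a=save("wrist","pics/w3.png");print(*dishes(a,o),sep="\n");print("top",*topd()[1],sep="\n")
E
```

```text
[ 0.46766196 -0.17642255  0.09838983] 7.05
(32, [396.0, 2.0], [0.5073, -0.0314])
(358, [288.0, 158.0], [0.4476, -0.1134])
(2770, [315.0, 251.0], [0.4643, -0.1719])
(1385, [486.0, 252.0], [0.5751, -0.1715])
(3595, [529.0, 278.0], [0.6064, -0.1895])
(296, [370.0, 391.0], [0.5054, -0.278])
(616, [485.0, 454.0], [0.5979, -0.3353])
top
[0.6051, 0.1651, 327]
[0.6065, 0.1173, 328]
[0.5905, -0.1855, 384]
[0.5108, 0.1403, 349]
[0.5125, 0.0838, 341]
[0.5096, 0.2005, 346]
```

>>> step_arm --pt "0.01 0.055 0 0 0 0" --pt "0.02 0.11 0 0 0 0" --pt "0.03 0.165 0 0 0 0" --pt "0.039 0.217 0 0 0 0" --pt "0.039 0.217 0 0 0 0"

```text
clock: 7.57
tcp_pos: [0.4892, -0.0381, 0.0934]
orientation: [-2.197, -2.241, -0.001]
contact_force: [-0.3, 0.4, 0.4]
grip_width: 0.0511
gripper_force: 0.0
```

>>> step_arm --pt "0.01 0.055 0 0 0 0" --pt "0.02 0.11 0 0 0 0" --pt "0.03 0.165 0 0 0 0" --pt "0.039 0.217 0 0 0 0" --pt "0.039 0.217 0 0 0 0"

```text
clock: 7.98
tcp_pos: [0.5125, 0.0924, 0.0935]
orientation: [-2.198, -2.241, -0.002]
contact_force: [0.0, 0.1, -0.2]
grip_width: 0.0507
gripper_force: 0.0
```

>>> step_arm --pt "0 0 0 0 0 0" --pt "0 0 0 0 0 0" --pt "0 0 0 0 0 0"

```text
clock: 8.23
tcp_pos: [0.5115, 0.0832, 0.0942]
orientation: [-2.212, -2.23, 0.003]
contact_force: [-0.2, -0.7, 0.1]
grip_width: 0.0515
gripper_force: 0.0
```

>>> step_arm --pt "0.001 0.001 -0.04 0 0 0" --pt "0.001 0.001 -0.075 0 0 0" --pt "0.001 0.001 -0.1 0 0 0" --pt "0.001 0.001 -0.115 0 0 0" --pt "0.001 0.001 -0.119 0 0 0"

```text
clock: 8.65
tcp_pos: [0.5116, 0.0839, 0.0219]
orientation: [-2.212, -2.23, 0.004]
contact_force: [-0.5, -0.2, 1.0]
grip_width: 0.0512
gripper_force: 0.0
```

>>> step_arm --pt "0 0 0 0 0 0" --pt "0 0 0 0 0 0" --pt "0 0 0 0 0 0" --pt "0 0 0 0 0 0" --pt "0 0 0 0 0 0" --jaw 0.75

```text
clock: 9.07
tcp_pos: [0.5131, 0.0858, 0.0239]
orientation: [2.209, 2.233, 0.002]
contact_force: [0.1, 0.2, -0.7]
grip_width: 0.0373
gripper_force: 25.1
```

>>> step_arm --pt "0 0 0.04 0 0 0" --pt "0 0 0.08 0 0 0" --pt "0 0 0.12 0 0 0" --pt "0 0 0.12 0 0 0"

```text
clock: 9.4
tcp_pos: [0.5154, 0.086, 0.0994]
orientation: [2.208, 2.23, 0.01]
contact_force: [1.0, -0.6, -0.2]
grip_width: 0.0371
gripper_force: 25.3
```

>>> step_arm --pt "-0.01 -0.048 0 0 0 0" --pt "-0.02 -0.096 0 0 0 0" --pt "-0.03 -0.144 0 0 0 0" --pt "-0.034 -0.166 0 0 0 0" --pt "-0.034 -0.166 0 0 0 0"

```text
clock: 9.82
tcp_pos: [0.4912, -0.0179, 0.0954]
orientation: [2.216, 2.226, -0.002]
contact_force: [-0.0, 0.5, -0.4]
grip_width: 0.0373
gripper_force: 25.3
```

>>> step_arm --pt "-0.01 -0.048 0 0 0 0" --pt "-0.02 -0.096 0 0 0 0" --pt "-0.03 -0.144 0 0 0 0" --pt "-0.034 -0.166 0 0 0 0" --pt "-0.034 -0.166 0 0 0 0"

```text
clock: 10.23
tcp_pos: [0.4713, -0.1165, 0.0955]
orientation: [2.214, 2.227, -0.001]
contact_force: [0.8, 0.7, -0.4]
grip_width: 0.0376
gripper_force: 25.3
```

>>> step_arm --pt "0 0 0 0 0 0" --pt "0 0 0 0 0 0" --pt "0 0 0 0 0 0"

```text
clock: 10.48
tcp_pos: [0.4725, -0.1119, 0.0952]
orientation: [-2.207, -2.236, -0.001]
contact_force: [-0.7, -1.3, -1.2]
grip_width: 0.0375
gripper_force: 18.7
```

>>> step_arm --pt "0 -0.005 -0.04 0 0 0" --pt "0 -0.005 -0.075 0 0 0" --pt "0 -0.005 -0.1 0 0 0" --pt "0 -0.005 -0.112 0 0 0" --pt "0 -0.005 -0.1165 0 0 0" --squeeze 30

```text
clock: 10.9
tcp_pos: [0.4715, -0.1155, 0.0243]
orientation: [-2.207, -2.233, 0.002]
contact_force: [0.4, -0.4, -0.3]
grip_width: 0.0372
gripper_force: 30.3
```

```bash
python3 - <<'E'
from h import *
o=r.get_obs();print(o["tcp_pos"],o["clock"],o["grip_width"],o["gripper_force"]);a=save("wrist","pics/w4.png")
E
```

```text
[ 0.47145852 -0.11553891  0.0243066 ] 10.9 0.037160562529702686 30.29548466205597
```

View pics/w4.png

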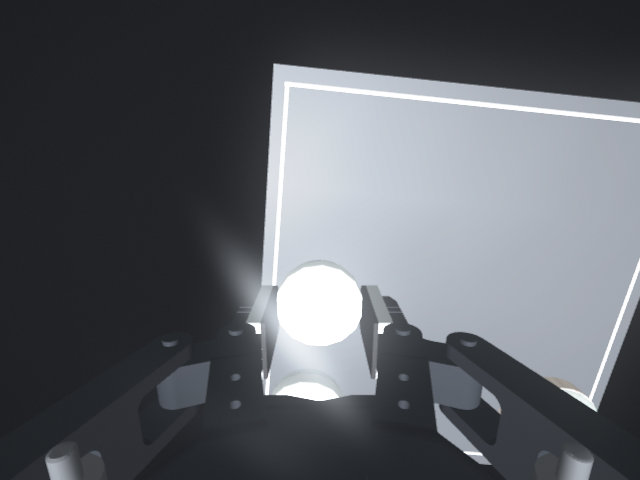

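The dish at (320,304) survived the brief slackening: still held, flat, at plate height. I'm releasing it and going to the next.

>>> step_arm --pt "0 0 -0.001 0 0 0" --pt "0 0 -0.001 0 0 0"

```text
clock: 11.12
tcp_pos: [0.4726, -0.1165, 0.0255]
orientation: [2.209, 2.233, 0.001]
contact_force: [-0.6, 0.2, -0.4]
grip_width: 0.037
gripper_force: 30.3
```

>>> step_arm --pt "0 0 0 0 0 0" --pt "0 0 0 0 0 0" --pt "0 0 0 0 0 0" --pt "0 0 0 0 0 0" --jaw 0.4

```text
clock: 11.45
tcp_pos: [0.4721, -0.1167, 0.0251]
orientation: [2.21, 2.233, 0.001]
contact_force: [-0.7, -1.2, -0.2]
grip_width: 0.0513
gripper_force: 0.0
```

>>> step_arm --pt "0 0 0.04 0 0 0" --pt "0 0 0.08 0 0 0" --pt "0 0 0.118 0 0 0" --pt "0 0 0.118 0 0 0"

```text
clock: 11.78
tcp_pos: [0.4742, -0.1173, 0.0991]
orientation: [2.207, 2.229, 0.007]
contact_force: [1.2, -0.1, -0.5]
grip_width: 0.0513
gripper_force: 0.0
```

>>> step_arm --pt "0.009 0.055 0 0 0 0" --pt "0.018 0.11 0 0 0 0" --pt "0.027 0.165 0 0 0 0" --pt "0.033 0.214 0 0 0 0" --pt "0.033 0.214 0 0 0 0"

```text
clock: 12.2
tcp_pos: [0.4925, 0.0187, 0.0951]
orientation: [-2.199, -2.241, -0.003]
contact_force: [-0.3, 0.3, 1.1]
grip_width: 0.0512
gripper_force: 0.0
```

>>> step_arm --pt "0.009 0.055 0 0 0 0" --pt "0.018 0.11 0 0 0 0" --pt "0.027 0.165 0 0 0 0" --pt "0.033 0.214 0 0 0 0" --pt "0.033 0.214 0 0 0 0"

```text
clock: 12.62
tcp_pos: [0.5119, 0.1476, 0.0951]
orientation: [-2.199, -2.241, -0.004]
contact_force: [0.9, 0.3, 0.3]
grip_width: 0.0512
gripper_force: 0.0
```

>>> step_arm --pt "0 0 0 0 0 0" --pt "0 0 0 0 0 0" --pt "0 0 0 0 0 0"

```text
clock: 12.87
tcp_pos: [0.5112, 0.1384, 0.0954]
orientation: [2.212, 2.231, -0.002]
contact_force: [-0.5, -0.9, -0.2]
grip_width: 0.0509
gripper_force: 0.0
```

```bash
python3 - <<'E'
from h import *
o=r.get_obs();print(o["tcp_pos"]);print("top",*topd()[1],sep="\n");print(*[d for d in dishes(eyes.grab_frame("wrist"),o) if d[0]>1000],sep="\n")
E
```

```text
[0.51116808 0.13839536 0.09536203]
top
[0.6065, 0.1173, 328]
[0.5904, -0.1856, 383]
[0.4719, -0.1169, 349]
[0.4644, -0.1742, 361]
(3327, [318.0, 156.0], [0.509, 0.2026])
(2888, [472.0, 216.0], [0.6043, 0.1674])
(2640, [319.0, 253.0], [0.51, 0.1423])
(2423, [464.0, 288.0], [0.6055, 0.1194])
```

>>> step_arm --pt "0 0.004 -0.04 0 0 0" --pt "0 0.004 -0.075 0 0 0" --pt "0 0.004 -0.1 0 0 0" --pt "0 0.004 -0.115 0 0 0" --pt "0 0.004 -0.12 0 0 0"

```text
clock: 13.38
tcp_pos: [0.5107, 0.1414, 0.0224]
orientation: [-2.211, -2.231, 0.003]
contact_force: [0.7, -0.6, 1.0]
grip_width: 0.0515
gripper_force: 0.0
```

>>> step_arm --pt "0 0 0 0 0 0" --pt "0 0 0 0 0 0" --pt "0 0 0 0 0 0" --pt "0 0 0 0 0 0" --pt "0 0 0 0 0 0" --jaw 0.75

```text
clock: 13.8
tcp_pos: [0.5119, 0.1428, 0.0243]
orientation: [2.209, 2.233, 0.002]
contact_force: [-0.4, 0.1, -0.4]
grip_width: 0.0368
gripper_force: 30.0
```

>>> step_arm --pt "0 0 0.04 0 0 0" --pt "0 0 0.08 0 0 0" --pt "0 0 0.12 0 0 0" --pt "0 0 0.12 0 0 0"

```text
clock: 14.13
tcp_pos: [0.5142, 0.1433, 0.0998]
orientation: [2.209, 2.231, 0.011]
contact_force: [0.7, -1.0, -0.1]
grip_width: 0.0368
gripper_force: 30.3
```

>>> step_arm --pt "-0.008 -0.048 0 0 0 0" --pt "-0.016 -0.096 0 0 0 0" --pt "-0.024 -0.144 0 0 0 0" --pt "-0.028 -0.164 0 0 0 0" --pt "-0.028 -0.164 0 0 0 0"

```text
clock: 14.55
tcp_pos: [0.4938, 0.0406, 0.0957]
orientation: [2.216, 2.227, -0.002]
contact_force: [0.2, 0.3, 0.1]
grip_width: 0.037
gripper_force: 30.3
```

>>> step_arm --pt "-0.008 -0.048 0 0 0 0" --pt "-0.016 -0.096 0 0 0 0" --pt "-0.024 -0.144 0 0 0 0" --pt "-0.028 -0.164 0 0 0 0" --pt "-0.028 -0.164 0 0 0 0"

```text
clock: 14.97
tcp_pos: [0.4776, -0.0566, 0.0957]
orientation: [2.214, 2.228, -0.001]
contact_force: [0.2, -0.2, -0.5]
grip_width: 0.0367
gripper_force: 30.3
```

>>> step_arm --pt "0 0 0 0 0 0" --pt "0 0 0 0 0 0" --pt "0 0 0 0 0 0"

```text
clock: 15.22
tcp_pos: [0.4784, -0.0525, 0.0955]
orientation: [-2.207, -2.236, -0.001]
contact_force: [-0.6, -0.5, -0.6]
grip_width: 0.0367
gripper_force: 30.3
```

>>> step_arm --pt "-0.002 -0.004 -0.04 0 0 0" --pt "-0.002 -0.004 -0.075 0 0 0" --pt "-0.002 -0.004 -0.1 0 0 0" --pt "-0.002 -0.004 -0.112 0 0 0" --pt "-0.002 -0.004 -0.117 0 0 0"

```text
clock: 15.63
tcp_pos: [0.4763, -0.0556, 0.0244]
orientation: [-2.207, -2.234, 0.002]
contact_force: [-0.1, -0.5, 0.6]
grip_width: 0.0371
gripper_force: 30.3
```

>>> step_arm --pt "0 0 -0.001 0 0 0" --pt "0 0 -0.001 0 0 0"

```text
clock: 15.8
tcp_pos: [0.4772, -0.0564, 0.0252]
orientation: [2.209, 2.233, 0.001]
contact_force: [0.1, -0.5, -0.7]
grip_width: 0.0364
gripper_force: 30.3
```

>>> step_arm --pt "0 0 0 0 0 0" --pt "0 0 0 0 0 0" --pt "0 0 0 0 0 0" --pt "0 0 0 0 0 0" --jaw 0.4

```text
clock: 16.13
tcp_pos: [0.477, -0.0566, 0.0252]
orientation: [2.209, 2.233, 0.001]
contact_force: [0.5, -1.0, -0.7]
grip_width: 0.0514
gripper_force: 0.0
```

>>> step_arm --pt "0 0 0.04 0 0 0" --pt "0 0 0.08 0 0 0" --pt "0 0 0.118 0 0 0" --pt "0 0 0.118 0 0 0"

```text
clock: 16.47
tcp_pos: [0.4791, -0.057, 0.0991]
orientation: [2.208, 2.229, 0.008]
contact_force: [0.6, 1.4, 0.0]
grip_width: 0.0513
gripper_force: 0.0
```

>>> step_arm --pt "0.007 0.055 0 0 0 0" --pt "0.014 0.11 0 0 0 0" --pt "0.021 0.165 0 0 0 0" --pt "0.026 0.215 0 0 0 0" --pt "0.026 0.215 0 0 0 0"

```text
clock: 16.88
tcp_pos: [0.4929, 0.0796, 0.0952]
orientation: [-2.199, -2.242, -0.004]
contact_force: [0.8, 0.4, 0.4]
grip_width: 0.0516
gripper_force: 0.0
```

>>> step_arm --pt "0.007 0.055 0 0 0 0" --pt "0.014 0.11 0 0 0 0" --pt "0.021 0.165 0 0 0 0" --pt "0.026 0.215 0 0 0 0" --pt "0.026 0.215 0 0 0 0"

```text
clock: 17.3
tcp_pos: [0.5079, 0.2091, 0.0952]
orientation: [-2.199, -2.241, -0.005]
contact_force: [0.8, 0.5, -0.1]
grip_width: 0.051
gripper_force: 0.0
```

>>> step_arm --pt "0 0 0 0 0 0" --pt "0 0 0 0 0 0" --pt "0 0 0 0 0 0"

```text
clock: 17.55
tcp_pos: [0.5077, 0.1995, 0.0954]
orientation: [2.212, 2.23, -0.002]
contact_force: [0.1, -0.4, -0.3]
grip_width: 0.0512
gripper_force: 0.0
```

```bash
python3 - <<'E'
from h import *
o=r.get_obs();print(o["tcp_pos"]);print("top",*topd()[1],sep="\n");print(*[d for d in dishes(eyes.grab_frame("wrist"),o) if d[0]>1000],sep="\n")
E
```

```text
[0.50770207 0.1995166  0.09538904]
top
[0.6051, 0.1651, 327]
[0.6065, 0.1173, 328]
[0.5905, -0.1855, 384]
[0.4767, -0.0582, 362]
[0.4719, -0.1169, 349]
[0.4643, -0.1743, 360]
(6750, [270.0, 69.0], [0.4781, 0.3103])
(5509, [422.0, 61.0], [0.5622, 0.3148])
(2591, [323.0, 255.0], [0.5091, 0.2027])
(2265, [465.0, 306.0], [0.6043, 0.1676])
```

>>> step_arm --pt "0.003 0.003 -0.04 0 0 0" --pt "0.003 0.003 -0.075 0 0 0" --pt "0.003 0.003 -0.1 0 0 0" --pt "0.003 0.003 -0.115 0 0 0" --pt "0.003 0.003 -0.12 0 0 0"

```text
clock: 18.07
tcp_pos: [0.509, 0.2019, 0.0224]
orientation: [-2.211, -2.231, 0.004]
contact_force: [0.2, -0.4, 0.1]
grip_width: 0.0515
gripper_force: 0.0
```

>>> step_arm --pt "0 0 0 0 0 0" --pt "0 0 0 0 0 0" --pt "0 0 0 0 0 0" --pt "0 0 0 0 0 0" --pt "0 0 0 0 0 0" --jaw 0.75

```text
clock: 18.48
tcp_pos: [0.5101, 0.2034, 0.0243]
orientation: [2.21, 2.233, 0.002]
contact_force: [-1.4, 0.4, 0.5]
grip_width: 0.037
gripper_force: 30.0
```

>>> step_arm --pt "0 0 0.04 0 0 0" --pt "0 0 0.08 0 0 0" --pt "0 0 0.12 0 0 0" --pt "0 0 0.12 0 0 0"

```text
clock: 18.82
tcp_pos: [0.5124, 0.2041, 0.0999]
orientation: [2.209, 2.231, 0.011]
contact_force: [0.1, 0.1, 0.0]
grip_width: 0.0368
gripper_force: 30.2
```

>>> step_arm --pt "0.002 -0.05 0 0 0 0" --pt "0.004 -0.1 0 0 0 0" --pt "0.007 -0.15 0 0 0 0" --pt "0.009 -0.195 0 0 0 0" --pt "0.009 -0.195 0 0 0 0"

```text
clock: 19.23
tcp_pos: [0.515, 0.0796, 0.0959]
orientation: [2.217, 2.223, -0.003]
contact_force: [-0.8, -0.7, -0.7]
grip_width: 0.0371
gripper_force: 30.2
```

>>> step_arm --pt "0.002 -0.05 0 0 0 0" --pt "0.004 -0.1 0 0 0 0" --pt "0.007 -0.15 0 0 0 0" --pt "0.009 -0.195 0 0 0 0" --pt "0.009 -0.195 0 0 0 0"

```text
clock: 19.65
tcp_pos: [0.5204, -0.037, 0.096]
orientation: [2.216, 2.222, -0.002]
contact_force: [-0.5, -0.8, 1.0]
grip_width: 0.0366
gripper_force: 30.2
```

>>> step_arm --pt "0.002 -0.05 0 0 0 0" --pt "0.004 -0.1 0 0 0 0" --pt "0.007 -0.15 0 0 0 0" --pt "0.009 -0.196 0 0 0 0" --pt "0.009 -0.196 0 0 0 0"

```text
clock: 20.07
tcp_pos: [0.5257, -0.1545, 0.0962]
orientation: [2.215, 2.222, -0.002]
contact_force: [-0.1, 0.8, 0.5]
grip_width: 0.0369
gripper_force: 30.2
```

>>> step_arm --pt "0 0 0 0 0 0" --pt "0 0 0 0 0 0" --pt "0 0 0 0 0 0"

```text
clock: 20.32
tcp_pos: [0.5261, -0.1465, 0.0954]
orientation: [-2.207, -2.235, -0.001]
contact_force: [-0.2, 0.7, 0.8]
grip_width: 0.0368
gripper_force: 30.2
```

>>> step_arm --pt "0 -0.003 -0.04 0 0 0" --pt "0 -0.003 -0.075 0 0 0" --pt "0 -0.003 -0.1 0 0 0" --pt "0 -0.003 -0.112 0 0 0" --pt "0 -0.003 -0.117 0 0 0"

```text
clock: 20.73
tcp_pos: [0.5254, -0.1487, 0.0243]
orientation: [-2.206, -2.234, 0.001]
contact_force: [-0.8, -0.2, -0.5]
grip_width: 0.0367
gripper_force: 30.2
```

>>> step_arm --pt "0 0 -0.001 0 0 0" --pt "0 0 -0.001 0 0 0"

```text
clock: 20.9
tcp_pos: [0.5264, -0.1499, 0.0253]
orientation: [2.209, 2.233, 0.001]
contact_force: [-0.4, -0.2, -0.4]
grip_width: 0.0367
gripper_force: 30.2
```

>>> step_arm --pt "0 0 0 0 0 0" --pt "0 0 0 0 0 0" --pt "0 0 0 0 0 0" --pt "0 0 0 0 0 0" --jaw 0.4

```text
clock: 21.23
tcp_pos: [0.5262, -0.1503, 0.0253]
orientation: [2.21, 2.232, 0.001]
contact_force: [0.2, -0.4, 0.4]
grip_width: 0.0513
gripper_force: 0.0
```

>>> step_arm --pt "0 0 0.04 0 0 0" --pt "0 0 0.08 0 0 0" --pt "0 0 0.118 0 0 0" --pt "0 0 0.118 0 0 0"

```text
clock: 21.57
tcp_pos: [0.5284, -0.1512, 0.0996]
orientation: [2.207, 2.228, 0.006]
contact_force: [0.9, -0.0, -0.4]
grip_width: 0.0512
gripper_force: 0.0
```

>>> step_arm --pt "0.012 0.048 0 0 0 0" --pt "0.024 0.096 0 0 0 0" --pt "0.036 0.142 0 0 0 0" --pt "0.044 0.174 0 0 0 0" --pt "0.044 0.174 0 0 0 0"

```text
clock: 21.98
tcp_pos: [0.5535, -0.04, 0.0952]
orientation: [-2.201, -2.24, -0.003]
contact_force: [-0.0, 0.3, -0.4]
grip_width: 0.0515
gripper_force: 0.0
```

>>> step_arm --pt "0.012 0.048 0 0 0 0" --pt "0.024 0.096 0 0 0 0" --pt "0.036 0.142 0 0 0 0" --pt "0.044 0.174 0 0 0 0" --pt "0.044 0.174 0 0 0 0"

```text
clock: 22.4
tcp_pos: [0.5795, 0.0641, 0.0952]
orientation: [-2.202, -2.239, -0.003]
contact_force: [-0.0, 0.2, 0.2]
grip_width: 0.0512
gripper_force: 0.0
```

>>> step_arm --pt "0.012 0.048 0 0 0 0" --pt "0.024 0.096 0 0 0 0" --pt "0.036 0.142 0 0 0 0" --pt "0.044 0.174 0 0 0 0" --pt "0.044 0.174 0 0 0 0"

```text
clock: 22.82
tcp_pos: [0.6055, 0.1682, 0.0952]
orientation: [-2.202, -2.239, -0.003]
contact_force: [-1.5, 0.1, -0.7]
grip_width: 0.0511
gripper_force: 0.0
```

>>> step_arm --pt "0 0 0 0 0 0" --pt "0 0 0 0 0 0" --pt "0 0 0 0 0 0"

```text
clock: 23.07
tcp_pos: [0.6049, 0.1605, 0.0956]
orientation: [2.213, 2.229, -0.002]
contact_force: [-0.0, -0.1, 0.2]
grip_width: 0.0515
gripper_force: 0.0
```

```bash
python3 - <<'E'
from h import *
o=r.get_obs();print(o["tcp_pos"]);print("top",*topd()[1],sep="\n");print(*[d for d in dishes(eyes.grab_frame("wrist"),o) if d[0]>1000],sep="\n")
E
```

```text
[0.6049328  0.16048357 0.09557055]
top
[0.6065, 0.1173, 328]
[0.5905, -0.1855, 384]
[0.5262, -0.1517, 340]
[0.4767, -0.0582, 362]
[0.4719, -0.1169, 349]
[0.4644, -0.1742, 361]
(3632, [102.0, 24.0], [0.4855, 0.2928])
(2566, [230.0, 16.0], [0.5552, 0.2968])
(2658, [321.0, 249.0], [0.6046, 0.1672])
(2227, [322.0, 317.0], [0.6058, 0.1192])
```

>>> step_arm --pt "0 0.01 -0.04 0 0 0" --pt "0 0.01 -0.075 0 0 0" --pt "0 0.01 -0.1 0 0 0" --pt "0 0.01 -0.115 0 0 0" --pt "0 0.01 -0.12 0 0 0"

```text
clock: 23.58
tcp_pos: [0.6042, 0.1679, 0.0222]
orientation: [-2.21, -2.231, 0.004]
contact_force: [0.0, 0.0, 0.3]
grip_width: 0.0514
gripper_force: 0.0
```

>>> step_arm --pt "0 0 0 0 0 0" --pt "0 0 0 0 0 0" --pt "0 0 0 0 0 0" --pt "0 0 0 0 0 0" --pt "0 0 0 0 0 0" --jaw 0.75

```text
clock: 24.0
tcp_pos: [0.6055, 0.1692, 0.0243]
orientation: [2.21, 2.233, 0.002]
contact_force: [0.4, -0.6, -1.0]
grip_width: 0.0368
gripper_force: 30.0
```

>>> step_arm --pt "0 0 0.04 0 0 0" --pt "0 0 0.08 0 0 0" --pt "0 0 0.12 0 0 0" --pt "0 0 0.12 0 0 0"

```text
clock: 24.33
tcp_pos: [0.6082, 0.1695, 0.1006]
orientation: [2.208, 2.23, 0.011]
contact_force: [1.1, 0.2, -0.5]
grip_width: 0.0371
gripper_force: 30.2
```

>>> step_arm --pt "-0.003 -0.04 0 0 0 0" --pt "-0.006 -0.08 0 0 0 0" --pt "-0.009 -0.12 0 0 0 0" --pt "-0.011 -0.156 0 0 0 0" --pt "-0.011 -0.156 0 0 0 0"

```text
clock: 24.75
tcp_pos: [0.5981, 0.069, 0.0959]
orientation: [2.216, 2.224, -0.003]
contact_force: [-0.6, -0.6, 0.4]
grip_width: 0.0369
gripper_force: 30.2
```

>>> step_arm --pt "-0.003 -0.04 0 0 0 0" --pt "-0.006 -0.08 0 0 0 0" --pt "-0.009 -0.12 0 0 0 0" --pt "-0.011 -0.156 0 0 0 0" --pt "-0.011 -0.156 0 0 0 0"

```text
clock: 25.17
tcp_pos: [0.5913, -0.0241, 0.096]
orientation: [2.216, 2.224, -0.003]
contact_force: [-0.4, -0.9, 0.3]
grip_width: 0.037
gripper_force: 30.2
```

>>> step_arm --pt "-0.003 -0.04 0 0 0 0" --pt "-0.006 -0.08 0 0 0 0" --pt "-0.009 -0.12 0 0 0 0" --pt "-0.011 -0.156 0 0 0 0" --pt "-0.011 -0.156 0 0 0 0"

```text
clock: 25.58
tcp_pos: [0.5846, -0.1173, 0.096]
orientation: [2.215, 2.224, -0.003]
contact_force: [0.1, -0.5, 0.0]
grip_width: 0.0367
gripper_force: 30.2
```

>>> step_arm --pt "0 0 0 0 0 0" --pt "0 0 0 0 0 0" --pt "0 0 0 0 0 0"

```text
clock: 25.83
tcp_pos: [0.5856, -0.1099, 0.0954]
orientation: [-2.207, -2.235, -0.001]
contact_force: [-0.6, 1.2, -0.3]
grip_width: 0.037
gripper_force: 30.2
```

>>> step_arm --pt "0 -0.003 -0.04 0 0 0" --pt "0 -0.003 -0.075 0 0 0" --pt "0 -0.003 -0.1 0 0 0" --pt "0 -0.003 -0.112 0 0 0" --pt "0 -0.003 -0.117 0 0 0"

```text
clock: 26.25
tcp_pos: [0.5848, -0.1122, 0.0241]
orientation: [-2.207, -2.233, 0.002]
contact_force: [-0.4, 0.5, 0.1]
grip_width: 0.0367
gripper_force: 30.2
```

>>> step_arm --pt "0 0 -0.001 0 0 0" --pt "0 0 -0.001 0 0 0"

```text
clock: 26.42
tcp_pos: [0.5859, -0.1133, 0.0254]
orientation: [2.209, 2.233, 0.001]
contact_force: [-0.6, 0.2, -0.1]
grip_width: 0.0368
gripper_force: 30.2
```

>>> step_arm --pt "0 0 0 0 0 0" --pt "0 0 0 0 0 0" --pt "0 0 0 0 0 0" --pt "0 0 0 0 0 0" --jaw 0.4

```text
clock: 26.75
tcp_pos: [0.5856, -0.1137, 0.0253]
orientation: [2.209, 2.232, 0.001]
contact_force: [0.5, 0.1, 0.2]
grip_width: 0.0515
gripper_force: 0.0
```

>>> step_arm --pt "0 0 0.04 0 0 0" --pt "0 0 0.08 0 0 0" --pt "0 0 0.118 0 0 0" --pt "0 0 0.118 0 0 0"

```text
clock: 27.08
tcp_pos: [0.588, -0.1146, 0.1]
orientation: [2.207, 2.228, 0.007]
contact_force: [0.4, -0.9, -0.3]
grip_width: 0.0515
gripper_force: 0.0
```

>>> step_arm --pt "0.004 0.05 0 0 0 0" --pt "0.008 0.1 0 0 0 0" --pt "0.012 0.15 0 0 0 0" --pt "0.017 0.196 0 0 0 0" --pt "0.017 0.196 0 0 0 0"

```text
clock: 27.5
tcp_pos: [0.596, 0.012, 0.095]
orientation: [-2.198, -2.24, -0.004]
contact_force: [0.5, 1.2, 0.4]
grip_width: 0.0511
gripper_force: 0.0
```

>>> step_arm --pt "0.004 0.05 0 0 0 0" --pt "0.008 0.1 0 0 0 0" --pt "0.012 0.15 0 0 0 0" --pt "0.017 0.196 0 0 0 0" --pt "0.017 0.196 0 0 0 0"

```text
clock: 27.92
tcp_pos: [0.6057, 0.1298, 0.095]
orientation: [-2.198, -2.241, -0.005]
contact_force: [0.9, 1.7, 0.2]
grip_width: 0.0511
gripper_force: 0.0
```

>>> step_arm --pt "0 0 0 0 0 0" --pt "0 0 0 0 0 0" --pt "0 0 0 0 0 0"

```text
clock: 28.17
tcp_pos: [0.6056, 0.1196, 0.0956]
orientation: [2.212, 2.23, -0.001]
contact_force: [0.0, -0.7, -0.2]
grip_width: 0.0514
gripper_force: 0.0
```

```bash
python3 - <<'E'
from h import *
o=r.get_obs();print(o["tcp_pos"]);print("top",*topd()[1],sep="\n");print(*[d for d in dishes(eyes.grab_frame("wrist"),o) if d[0]>1000],sep="\n")
E
```

```text
[0.60557819 0.11958835 0.09555435]
top
[0.5905, -0.1855, 384]
[0.5856, -0.1165, 326]
[0.5262, -0.1517, 340]
[0.4739, 0.3389, 360]
[0.4767, -0.0582, 362]
[0.4719, -0.1169, 349]
[0.4644, -0.1742, 359]
(2713, [321.0, 259.0], [0.6058, 0.1195])
```

>>> step_arm --pt "0 -0.002 -0.04 0 0 0" --pt "0 -0.002 -0.075 0 0 0" --pt "0 -0.002 -0.1 0 0 0" --pt "0 -0.002 -0.115 0 0 0" --pt "0 -0.002 -0.12 0 0 0"

```text
clock: 28.68
tcp_pos: [0.6048, 0.1192, 0.0222]
orientation: [-2.211, -2.231, 0.004]
contact_force: [-0.5, 0.1, -0.5]
grip_width: 0.0512
gripper_force: 0.0
```

>>> step_arm --pt "0 0 0 0 0 0" --pt "0 0 0 0 0 0" --pt "0 0 0 0 0 0" --pt "0 0 0 0 0 0" --pt "0 0 0 0 0 0" --jaw 0.75

```text
clock: 29.1
tcp_pos: [0.6062, 0.1205, 0.0243]
orientation: [2.209, 2.233, 0.002]
contact_force: [0.4, 0.9, -0.0]
grip_width: 0.0371
gripper_force: 30.0
```

>>> step_arm --pt "0 0 0.04 0 0 0" --pt "0 0 0.08 0 0 0" --pt "0 0 0.12 0 0 0" --pt "0 0 0.12 0 0 0"

```text
clock: 29.43
tcp_pos: [0.6088, 0.1207, 0.1005]
orientation: [2.208, 2.23, 0.011]
contact_force: [0.9, -0.5, 0.7]
grip_width: 0.0366
gripper_force: 30.2
```

>>> step_arm --pt "-0.003 -0.04 0 0 0 0" --pt "-0.006 -0.08 0 0 0 0" --pt "-0.01 -0.12 0 0 0 0" --pt "-0.014 -0.1475 0 0 0 0" --pt "-0.014 -0.1475 0 0 0 0"

```text
clock: 29.85
tcp_pos: [0.5966, 0.0266, 0.0959]
orientation: [2.216, 2.225, -0.003]
contact_force: [0.6, -0.6, 0.2]
grip_width: 0.0368
gripper_force: 30.2
```

>>> step_arm --pt "-0.003 -0.04 0 0 0 0" --pt "-0.006 -0.08 0 0 0 0" --pt "-0.01 -0.12 0 0 0 0" --pt "-0.014 -0.1475 0 0 0 0" --pt "-0.014 -0.1475 0 0 0 0"

```text
clock: 30.27
tcp_pos: [0.5883, -0.0609, 0.0959]
orientation: [2.215, 2.226, -0.002]
contact_force: [0.5, -0.3, -0.4]
grip_width: 0.037
gripper_force: 30.2
```

>>> step_arm --pt "0 0 0 0 0 0" --pt "0 0 0 0 0 0" --pt "0 0 0 0 0 0"

```text
clock: 30.52
tcp_pos: [0.5893, -0.0545, 0.0955]
orientation: [-2.206, -2.235, -0.001]
contact_force: [0.3, 0.6, 0.1]
grip_width: 0.0373
gripper_force: 30.2
```

>>> step_arm --pt "0 -0.004 -0.04 0 0 0" --pt "0 -0.004 -0.075 0 0 0" --pt "0 -0.004 -0.1 0 0 0" --pt "0 -0.004 -0.112 0 0 0" --pt "0 -0.004 -0.117 0 0 0"

```text
clock: 30.93
tcp_pos: [0.5883, -0.0577, 0.0241]
orientation: [-2.207, -2.234, 0.002]
contact_force: [0.2, 0.4, 0.0]
grip_width: 0.0367
gripper_force: 30.2
```

>>> step_arm --pt "0 0 -0.001 0 0 0" --pt "0 0 -0.001 0 0 0"

```text
clock: 31.1
tcp_pos: [0.5895, -0.0587, 0.0254]
orientation: [2.209, 2.233, 0.001]
contact_force: [0.8, -0.2, 1.3]
grip_width: 0.0368
gripper_force: 30.2
```

>>> step_arm --pt "0 0 0 0 0 0" --pt "0 0 0 0 0 0" --pt "0 0 0 0 0 0" --pt "0 0 0 0 0 0" --jaw 0.4

```text
clock: 31.43
tcp_pos: [0.5892, -0.0591, 0.0253]
orientation: [2.21, 2.232, 0.001]
contact_force: [0.7, 0.4, -0.3]
grip_width: 0.0513
gripper_force: 0.0
```

>>> step_arm --pt "0 0 0.04 0 0 0" --pt "0 0 0.09 0 0 0" --pt "0 0 0.15 0 0 0" --pt "0 0 0.21 0 0 0" --pt "0 0 0.21 0 0 0"

```text
clock: 31.85
tcp_pos: [0.593, -0.0601, 0.1578]
orientation: [2.205, 2.226, 0.013]
contact_force: [1.6, -1.0, 0.1]
grip_width: 0.0509
gripper_force: 0.0
```

>>> step_arm --pt "-0.007 0.035 0 0 0 -0.035" --pt "-0.014 0.07 0 0 0 -0.07" --pt "-0.021 0.105 0 0 0 -0.105" --pt "-0.029 0.14 0 0 0 -0.135" --pt "-0.029 0.157 0 0 0 -0.16"

```text
clock: 32.27
tcp_pos: [0.5706, 0.0384, 0.1506]
orientation: [-2.696, -1.61, -0.0]
contact_force: [-0.5, -1.1, -0.0]
grip_width: 0.0513
gripper_force: 0.0
```

>>> step_arm --pt "-0.007 0.035 0 0 0 -0.035" --pt "-0.014 0.07 0 0 0 -0.07" --pt "-0.021 0.105 0 0 0 -0.105" --pt "-0.029 0.14 0 0 0 -0.135" --pt "-0.029 0.157 0 0 0 -0.16"

```text
clock: 32.68
tcp_pos: [0.5531, 0.1327, 0.1505]
orientation: [-3.011, -0.889, 0.001]
contact_force: [-1.2, 0.6, -0.1]
grip_width: 0.0512
gripper_force: 0.0
```

>>> step_arm --pt "0 0 0 0 0 0" --pt "0 0 0 0 0 0"

```text
clock: 32.85
tcp_pos: [0.5541, 0.1296, 0.1507]
orientation: [3.01, 0.898, 0.0]
contact_force: [-0.3, -0.1, -0.7]
grip_width: 0.0514
gripper_force: 0.0
```

```bash
python3 - <<'E'
from h import *
o=r.get_obs();print(o["tcp_pos"],o["orientation"],np.round(o["joints"],2))
E
```

```text
[0.55406149 0.12957712 0.15074015] [3.00998802e+00 8.97693073e-01 1.25878071e-04] [-0.89  0.51  0.73  1.94 -0.44  0.86 -0.92]
```

>>> step_arm --pt "-0.007 0.035 0 0 0 -0.035" --pt "-0.014 0.07 0 0 0 -0.07" --pt "-0.021 0.105 0 0 0 -0.105" --pt "-0.03 0.14 0 0 0 -0.135" --pt "-0.03 0.16 0 0 0 -0.161"

```text
clock: 33.27
tcp_pos: [0.5356, 0.2263, 0.1507]
orientation: [-3.139, -0.107, 0.001]
contact_force: [0.3, 0.6, -0.5]
grip_width: 0.0514
gripper_force: 0.0
```

>>> step_arm --pt "-0.007 0.035 0 0 0 -0.035" --pt "-0.014 0.07 0 0 0 -0.07" --pt "-0.021 0.105 0 0 0 -0.105" --pt "-0.03 0.14 0 0 0 -0.135" --pt "-0.03 0.16 0 0 0 -0.161"

```text
clock: 33.68
tcp_pos: [0.5177, 0.3225, 0.1506]
orientation: [-3.066, 0.681, 0.001]
contact_force: [0.6, -0.5, 0.1]
grip_width: 0.051
gripper_force: 0.0
```

>>> step_arm --pt "0 0 0 0 0 0" --pt "0 0 0 0 0 0" --pt "0 0 0 0 0 0"

```text
clock: 33.93
tcp_pos: [0.5189, 0.3188, 0.151]
orientation: [3.067, -0.678, 0.001]
contact_force: [0.2, -0.1, 0.8]
grip_width: 0.0512
gripper_force: 0.0
```

```bash
python3 - <<'E'
from h import *
o=r.get_obs();print(o["tcp_pos"],o["orientation"],np.round(o["joints"],2))
a=eyes.grab_frame("wrist");im,d=topd();print(*d,sep="\n")
cv2.imwrite("pics/w5.png",np.hstack([cv2.resize(a,(480,360)),cv2.resize(im[200:320,300:407],(320,360))])[:,:,::-1])
E
```

```text
[0.51889125 0.31881231 0.15103941] [ 3.06673189e+00 -6.78304798e-01  9.23930619e-04] [-1.33  0.68  0.98  1.85 -0.68  0.99 -2.06]
[0.5894, -0.0611, 329]
[0.5905, -0.1855, 382]
[0.5856, -0.1165, 326]
[0.5164, 0.5157, 413]
[0.5263, -0.1517, 339]
[0.4767, -0.0582, 362]
[0.4719, -0.1169, 349]
[0.4644, -0.1742, 358]
```

View pics/w5.png

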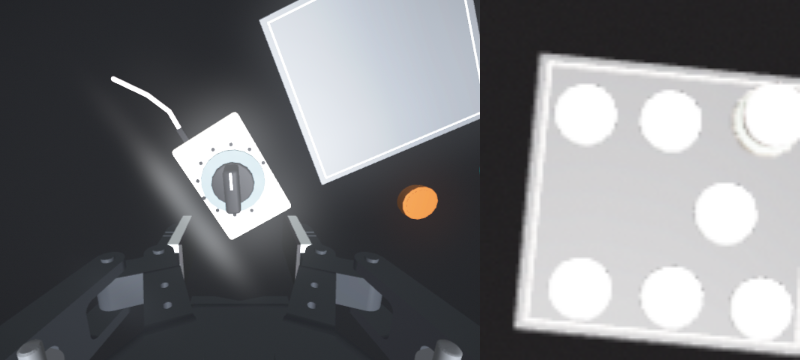

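All six dishes are on plate_b, at right-panel positions (585,114), (670,121), (725,213), (580,288), (671,297) and (761,308), clear of the jar. In the wrist view the knob bar runs from (231,165) to (235,213), with the pointer up, so it is lined up with the tool.

```bash
python3 - <<'E'
from h import *
o=r.get_obs()
for u,v,z in((308,220,.062),(313,284,.062),(310,252,.062),(309,245,.03),(232/.75,182/.75,.022)):print(pix2w("wrist",u,v,z,o))
for n,p in dict(box=[(172,152),(236,112),(291,207),(232,240)]).items():
    a=[pix2w("wrist",q[0]/.75,q[1]/.75,.018,o)[:2] for q in p];print(np.round(a,3).tolist(),np.mean(a,0))
E
```

```text
[0.54202172 0.31583655 0.062     ]
[0.50021439 0.33201972 0.062     ]
[0.5218069  0.32401931 0.062     ]
[0.51882171 0.32721134 0.03      ]
[0.51851481 0.32732416 0.022     ]
[[0.573, 0.37], [0.581, 0.293], [0.465, 0.282], [0.456, 0.357]] [0.51850985 0.32561343]
```

>>> step_arm --pt "0.001 0.008 -0.04 0 0 0.015" --pt "0.001 0.008 -0.08 0 0 0.015" --pt "0.001 0.008 -0.12 0 0 0.015" --pt "0.001 0.008 -0.15 0 0 0.015" --pt "0.001 0.008 -0.168 0 0 0.015"

```text
clock: 34.45
tcp_pos: [0.5181, 0.3245, 0.0483]
orientation: [3.081, -0.607, -0.003]
contact_force: [-0.8, 0.9, -1.1]
grip_width: 0.0513
gripper_force: 0.0
```

>>> step_arm --pt "0 0 0 0 0 0" --pt "0 0 0 0 0 0"

```text
clock: 34.62
tcp_pos: [0.5192, 0.3253, 0.0504]
orientation: [3.082, -0.608, 0.0]
contact_force: [0.3, 0.1, 1.0]
grip_width: 0.0514
gripper_force: 0.0
```

>>> step_arm --pt "0 0 0 0 0 0" --pt "0 0 0 0 0 0" --pt "0 0 0 0 0 0" --pt "0 0 0 0 0 0" --pt "0 0 0 0 0 0" --jaw 1.0 --squeeze 30

```text
clock: 35.03
tcp_pos: [0.5191, 0.3263, 0.0512]
orientation: [-3.081, 0.606, -0.001]
contact_force: [-2.2, -0.7, 5.6]
grip_width: 0.0129
gripper_force: 32.6
```

>>> step_arm --pt "0 0 0 0 0 0" --pt "0 0 0 0 0 0" --pt "0 0 0 0 0 0"

```text
clock: 35.28
tcp_pos: [0.5192, 0.3262, 0.0512]
orientation: [-3.082, 0.606, -0.001]
contact_force: [-2.0, -0.4, 5.8]
grip_width: 0.0133
gripper_force: 32.6
```

>>> step_arm --pt "0 0 0 0 0 0.03" --pt "0 0 0 0 0 0.06" --pt "0 0 0 0 0 0.09" --pt "0 0 0 0 0 0.12" --pt "0 0 0 0 0 0.15"

```text
clock: 35.7
tcp_pos: [0.5191, 0.3258, 0.0512]
orientation: [-3.138, -0.136, -0.001]
contact_force: [-2.3, -1.6, 5.8]
grip_width: 0.0139
gripper_force: 32.6
```

```bash
python3 - <<'E'
from h import *
o=r.get_obs();print(o["tcp_pos"],np.round(o["joints"],2),o["moment"])
E
```

```text
[0.51909552 0.32582801 0.05116944] [-1.17  0.74  0.72  1.88 -0.69  0.78 -1.55] [-0.50434912  0.45976304 -0.0543761 ]
```

>>> step_arm --pt "0 0 0 0 0 0.03" --pt "0 0 0 0 0 0.06" --pt "0 0 0 0 0 0.09" --pt "0 0 0 0 0 0.12" --pt "0 0 0 0 0 0.15"

```text
clock: 36.12
tcp_pos: [0.5192, 0.3254, 0.0512]
orientation: [3.02, 0.865, 0.001]
contact_force: [-1.8, -2.7, 6.4]
grip_width: 0.0137
gripper_force: 32.6
```

>>> step_arm --pt "0 0 0 0 0 0.03" --pt "0 0 0 0 0 0.06" --pt "0 0 0 0 0 0.09" --pt "0 0 0 0 0 0.12" --pt "0 0 0 0 0 0.15"

```text
clock: 36.53
tcp_pos: [0.5196, 0.325, 0.0512]
orientation: [2.734, 1.545, 0.001]
contact_force: [-0.3, -2.8, 5.7]
grip_width: 0.0134
gripper_force: 32.6
```

>>> step_arm --pt "0 0 0 0 0 0.03" --pt "0 0 0 0 0 0.06" --pt "0 0 0 0 0 0.09" --pt "0 0 0 0 0 0.12" --pt "0 0 0 0 0 0.15"

```text
clock: 36.95
tcp_pos: [0.52, 0.3249, 0.0512]
orientation: [2.298, 2.14, 0.002]
contact_force: [0.4, -3.2, 4.3]
grip_width: 0.0136
gripper_force: 32.4
```

>>> step_arm --pt "0 0 0 0 0 0.03" --pt "0 0 0 0 0 0.06" --pt "0 0 0 0 0 0.09" --pt "0 0 0 0 0 0.12" --pt "0 0 0 0 0 0.15"

```text
clock: 37.37
tcp_pos: [0.5204, 0.325, 0.0512]
orientation: [1.735, 2.616, 0.002]
contact_force: [2.0, -3.3, 2.7]
grip_width: 0.0134
gripper_force: 32.3
```

>>> step_arm --pt "0 0 0 0 0 0.03" --pt "0 0 0 0 0 0.06" --pt "0 0 0 0 0 0.09" --pt "0 0 0 0 0 0.12" --pt "0 0 0 0 0 0.15"

```text
clock: 37.78
tcp_pos: [0.5208, 0.3253, 0.0512]
orientation: [1.076, 2.948, 0.002]
contact_force: [2.9, -2.5, 2.4]
grip_width: 0.0134
gripper_force: 32.1
```

```bash
python3 - <<'E'
from h import *
o=r.get_obs();print(o["tcp_pos"],np.round(o["joints"],2),o["moment"])
E
```

```text
[0.5207566  0.32525399 0.05118511] [-0.74  0.62  0.11  1.85 -0.1   0.68  0.3 ] [-0.37041836 -0.54127382 -0.00075631]
```

>>> step_arm --pt "0 0 0 0 0 0.03" --pt "0 0 0 0 0 0.06" --pt "0 0 0 0 0 0.09" --pt "0 0 0 0 0 0.12" --pt "0 0 0 0 0 0.15"

```text
clock: 38.2
tcp_pos: [0.521, 0.3256, 0.0512]
orientation: [0.358, 3.117, 0.002]
contact_force: [2.8, -0.6, 2.4]
grip_width: 0.0133
gripper_force: 32.0
```

>>> step_arm --pt "0 0 0 0 0 0.02" --pt "0 0 0 0 0 0.04" --pt "0 0 0 0 0 0.06" --pt "0 0 0 0 0 0.08" --pt "0 0 0 0 0 0.08"

```text
clock: 38.62
tcp_pos: [0.521, 0.3259, 0.0512]
orientation: [-0.033, 3.138, 0.002]
contact_force: [4.5, -1.2, 3.2]
grip_width: 0.0136
gripper_force: 32.2
```

```bash
python3 - <<'E'
from h import *
o=r.get_obs();print(o["tcp_pos"],np.round(o["joints"],2),o["moment"],o["orientation"])
E
```

```text
[0.52095773 0.325918   0.05117074] [-0.6   0.61 -0.08  1.84  0.07  0.69  0.87] [-0.25615239 -0.79993086  0.05519624] [-3.25400964e-02  3.13760697e+00  1.62407103e-03]
```

>>> step_arm --pt "0 0 0 0 0 0.01" --pt "0 0 0 0 0 0.02" --pt "0 0 0 0 0 0.02" --pt "0 0 0 0 0 0.02"

```text
clock: 38.95
tcp_pos: [0.5209, 0.326, 0.0512]
orientation: [-0.125, 3.135, 0.001]
contact_force: [4.8, -1.5, 5.6]
grip_width: 0.0132
gripper_force: 32.4
```

```bash
python3 - <<'E'
from h import *
o=r.get_obs();print(o["moment"],o["orientation"])
E
```

```text
[-0.35013038 -1.10494996  0.06105084] [-1.24500186e-01  3.13529931e+00  1.28247109e-03]
```

>>> step_arm --pt "0 0 0 0 0 0.01" --pt "0 0 0 0 0 0.02" --pt "0 0 0 0 0 0.02" --pt "0 0 0 0 0 0.02"

```text
clock: 39.28
tcp_pos: [0.5207, 0.326, 0.0512]
orientation: [-0.219, 3.131, 0.002]
contact_force: [3.7, -1.1, 6.7]
grip_width: 0.0136
gripper_force: 40.7
```

```bash
python3 - <<'E'
from h import *
o=r.get_obs();print(o["moment"],o["orientation"])
E
```

```text
[-0.24783609 -0.92407271 -0.67631688] [-2.19295420e-01  3.13080827e+00  1.64166356e-03]
```

The moment jumps to -0.68 N m at yaw 188°, so the stop is reached. I'm releasing, lifting and checking.

>>> step_arm --pt "0 0 0 0 0 0" --pt "0 0 0 0 0 0" --pt "0 0 0 0 0 0" --pt "0 0 0 0 0 0" --pt "0 0 0 0 0 0" --jaw 0.4

```text
clock: 39.7
tcp_pos: [0.5179, 0.3262, 0.0496]
orientation: [0.229, -3.132, 0.001]
contact_force: [-0.4, -0.8, -0.2]
grip_width: 0.0516
gripper_force: 0.0
```

>>> step_arm --pt "0 0 0.05 0 0 0" --pt "0 0 0.1 0 0 0" --pt "0 0 0.15 0 0 0" --pt "0 0 0.2 0 0 0" --pt "0 0 0.2 0 0 0"

```text
clock: 40.12
tcp_pos: [0.5213, 0.3284, 0.1763]
orientation: [-0.227, 3.125, 0.008]
contact_force: [2.0, 0.7, 1.1]
grip_width: 0.0513
gripper_force: 0.0
```

>>> step_arm --pt "0 0 0 0 0 0" --pt "0 0 0 0 0 0" --pt "0 0 0 0 0 0"

```text
clock: 40.37
tcp_pos: [0.5178, 0.3256, 0.1686]
orientation: [0.228, -3.131, 0.002]
contact_force: [0.4, -0.5, -0.8]
grip_width: 0.0511
gripper_force: 0.0
```

```bash
python3 - <<'E'
from h import *
o=r.get_obs();print(o["clock"],o["tcp_pos"],o["orientation"])
a=eyes.grab_frame("wrist");im,d=topd();print(*d,sep="\n");s=eyes.grab_frame("scene")
cv2.imwrite("pics/w6.png",np.hstack([a[120:420,150:450],cv2.resize(s[120:320,170:540],(490,300))])[:,:,::-1])
E
```

```text
40.3667 [0.51779619 0.32559297 0.1685737 ] [ 2.28205647e-01 -3.13100858e+00  2.09890640e-03]
[0.5792, 0.5271, 354]
[0.5894, -0.0611, 329]
[0.5905, -0.1855, 382]
[0.5856, -0.1165, 326]
[0.5263, -0.1517, 339]
[0.4767, -0.0582, 362]
[0.4719, -0.1169, 349]
[0.4644, -0.1742, 359]
```

View pics/w6.png

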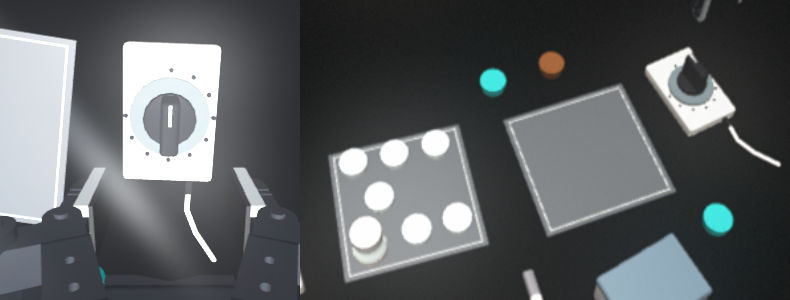

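The knob pointer at left-crop (170,115) lies along the box, away from the cable, which is the off position. Plate_a is empty, six dishes lie flat around the undisturbed jar, and the arm is clear.

```bash
python3 -c "
from bench import r
print(r.hand_in())"
```

```text
the job is handed in; nothing more can be done
None
```

I moved all six dishes flat onto plate_b, then turned the left knob fully anticlockwise to its off stop, left the right knob, the jar and the other things alone, and handed the job in; I wasn't shown the verdict.

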